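Sort the water-lab samples into their trays

TASK

Sort the samples on the bench: stand the two amber glass jars with yellow lids in the yellow tray and the two white plastic bottles with blue lids in the blue tray, one to a compartment, and stand the white crucible on the dark spot in the middle of the round metal dish. Keep everything upright and set it down gently, without dropping it. Leave the clear jar with the red lid and the steel weight where they stand.

Things in the scene. Friction and masses are not known exactly. Their poses are not given: they have to be found in the camera images.
- amber_1: amber-brown glass sample jar with a paper band and a flat yellow lid (one of two alike): round, body 42 mm across from the foot to 56 mm height, lid 39 mm across from there to the top at 78 mm; about 120 g. Stands upright on the bench. Origin: centre of the underside, z up.
- amber_2: amber-brown glass sample jar with a paper band and a flat yellow lid (one of two alike): round, body 42 mm across from the foot to 56 mm height, lid 39 mm across from there to the top at 78 mm; about 120 g. Stands upright on the bench. Origin: centre of the underside, z up.
- white_1: white plastic sample bottle with a flat blue lid (one of two alike): round, body 40 mm across from the foot to 62 mm height, lid 36 mm across from there to the top at 86 mm; about 70 g. Stands upright on the bench. Origin: centre of the underside, z up.
- white_2: white plastic sample bottle with a flat blue lid (one of two alike): round, body 40 mm across from the foot to 62 mm height, lid 36 mm across from there to the top at 86 mm; about 70 g. Stands upright on the bench. Origin: centre of the underside, z up.
- crucible: white porcelain crucible, an open round cup: 38 mm across at the foot, 44 mm at the rim, 50 mm high, wall 3 mm, about 50 g. Stands upright on the bench. Origin: centre of the underside, z up.
- yellow_tray: yellow plastic tray fixed to the bench, open on top: 84 mm (its x) by 164 mm (its y), 22 mm high, walls 4 mm, floor 4 mm thick. One 4 mm divider of the height of the walls crosses its middle and makes two compartments, each about 76 by 76 mm inside, centred at y = +40 mm and y = -40 mm. Origin: centre of the underside, on the bench; x and y along the sides, z up.
- blue_tray: blue plastic tray fixed to the bench, open on top: 84 mm (its x) by 164 mm (its y), 22 mm high, walls 4 mm, floor 4 mm thick. One 4 mm divider of the height of the walls crosses its middle and makes two compartments, each about 76 by 76 mm inside, centred at y = +40 mm and y = -40 mm. Origin: centre of the underside, on the bench; x and y along the sides, z up.
- dish: round aluminium dish fixed to the bench: 110 mm across, flat floor 6 mm above the bench, rim 14 mm high and 5 mm thick, a dark spot 48 mm across in the middle of the floor. Origin: centre of the underside, on the bench; z up.
- clear_jar: bystander, to be left alone: clear glass jar with a flat red lid, loose, 42 mm across, 78 mm high. Origin: centre of the underside.
- weight: bystander, to be left alone: steel calibration weight, loose, 36 mm across with a small knob on top, 56 mm high. Origin: centre of the underside.
Not all that is in view belongs to the job. Of the things shaped like the yellow_tray, the yellow one is meant.

How it is judged:
At the end, for the whole second after the job is handed in: Both amber jars in the yellow tray, both white bottles in the blue tray, one per compartment (within 22 mm of its middle in the tray's x and y), on its floor (within 5 mm); crucible on the dish floor within 15 mm of the middle; all five upright within 0.1 rad and at rest (under 0.02 m/s) (((y of amber_1 in the frame of yellow_tray between 0.018 and 0.062 m and y of amber_2 in the frame of yellow_tray between -0.062 and -0.018 m) or (y of amber_2 in the frame of yellow_tray between 0.018 and 0.062 m and y of amber_1 in the frame of yellow_tray between -0.062 and -0.018 m)) and x of amber_1 in the frame of yellow_tray between -0.022 and 0.022 m and z of amber_1 in the frame of yellow_tray between 0 and 0.009 m and x of amber_2 in the frame of yellow_tray between -0.022 and 0.022 m and z of amber_2 in the frame of yellow_tray between 0 and 0.009 m and ((y of white_1 in the frame of blue_tray between 0.018 and 0.062 m and y of white_2 in the frame of blue_tray between -0.062 and -0.018 m) or (y of white_2 in the frame of blue_tray between 0.018 and 0.062 m and y of white_1 in the frame of blue_tray between -0.062 and -0.018 m)) and x of white_1 in the frame of blue_tray between -0.022 and 0.022 m and z of white_1 in the frame of blue_tray between 0 and 0.009 m and x of white_2 in the frame of blue_tray between -0.022 and 0.022 m and z of white_2 in the frame of blue_tray between 0 and 0.009 m and horizontal distance between crucible and dish below 0.015 m and z of crucible in the frame of dish between 0.002 and 0.011 m and angle between each of amber_1, amber_2, white_1, white_2, crucible's own z axis and vertical below 0.1 rad and linear speed of each of amber_1, amber_2, white_1, white_2, crucible below 0.02 m/s); the robot touches nothing.
It fails at once if a sample is dropped or thrown (moves faster than 0.65 m/s while out of the fingers) ((linear speed of amber_1 above 0.65 m/s and contact force between the fingers and amber_1 below 0.1 N) or (linear speed of amber_2 above 0.65 m/s and contact force between the fingers and amber_2 below 0.1 N) or (linear speed of white_1 above 0.65 m/s and contact force between the fingers and white_1 below 0.1 N) or (linear speed of white_2 above 0.65 m/s and contact force between the fingers and white_2 below 0.1 N) or (linear speed of crucible above 0.65 m/s and contact force between the fingers and crucible below 0.1 N)).
It fails at once if a sample is tipped more than 0.7 rad from upright (angle between any of amber_1, amber_2, white_1, white_2, crucible's own z axis and vertical above 0.7 rad).
It fails at once if the clear jar or the steel weight is moved more than 25 mm (distance of any of clear_jar, weight from where it was at the start of the episode above 0.025 m).
It also fails if it takes over 128 s, if anything falls off the work surface, if the arm or the gripper's body presses on something with over 40 N, if the wrist force passes 120 N, or if a joint passes its speed limit or range.

ROBOT

A 6-joint arm with a two-finger parallel gripper is mounted at the origin on the work surface. World frame = base frame: x ahead of the robot, y to its left, z up, the work surface at z = 0. Lengths are in m, angles in rad, forces in N, time in s.
With the tool pointing down it reaches from about 0.275 to 1 m from the base axis. Payload 8.4 kg.
Tool frame: the origin (TCP) lies on the centre line of the jaws, within the pads' length; the fingertips stand 17 mm ahead of it and the grasp point (between the pads) lies 2 mm behind it (bot.tcp_to_tips is the y of the fingertips in the tool frame, in m); y points along the fingers, z is the direction in which the jaws open and shut, and the axes are right-handed (so a half turn about y gives the same grasp; the last joint's range is limited). The gripper opens to 85 mm and grips with 20 to 120 N. Pads are 22 mm wide; open, the fingers measure 114 mm over their backs; the gripper's body (76 mm by 85 mm) begins 54 mm behind the grasp point. The pads swing forward as they close: fully open they stand 13 mm farther back than shut.
Start: joints at [-1.326, 0.353, 1.633, -0, 1.155, -0.002], TCP at [0.153, -0.606, 0.223] pointing down, gripper open.
Joint ranges: [-2.63, 2.63], [-0.92, 2.1], [0.06, 2.66], [-1.3, 4.44], [0, 2.69], [-3.02, 3.02]. Speed limits (rad/s): [2.22, 2.22, 2.79, 3.14, 3.14, 3.14].

INTERFACE

Orientations are given as a unit quaternion [x, y, z, w].
In Python, from workcell import bot, hand, kinematics, get_obs, vision, hand_in gives the robot as it stands. The module is installed in compiled form; this text tells all that it offers. Calls block until the motion is done:
- bot.reach(position, orientation): joint-space move of the TCP to a pose.
- bot.servo_line(position, ori=None, velocity=0.15): straight line of the TCP; ori=None keeps the orientation; velocity is the mean speed in m/s.
- bot.goto_joints(angles): joint-space move.
- hand.move_gripper(opening, strength=None): finger opening in m; strength is the grip in N (None keeps the last); returns when the fingers have stopped.
- bot.dwell(seconds).
- kinematics.solve_ik(position, orientation): joint angles nearest the present ones, or None.
- get_obs(): the state.
- vision.read_camera(name): name is "side" or "top" or "wrist"; returns a dict with "frame" (420x560x3 uint8, red, green, blue), "intrinsics" (3x3 intrinsics, pixels), "view" (4x4, takes a point from world to camera coordinates). Camera axes: x right, y down, z forward; pixel columns grow to the right and rows downward; lengths in m; the calibration is good to about 2 mm. A picture is of the moment at which its call begins. There is no depth.
A pose or a line that the arm cannot do raises bot.IKError and nothing moves.
- hand_in(): hands the job in, once; it reports no verdict.
The state is a dict: "time_s": time; "joint_pos": joint angles; "joint_vel": joint speeds; "joint_efforts": joint torques, N m; "position": TCP position; "orientation": TCP orientation; "wrist_force": force on the tool from outside, world axes, zero at the start; "ft_torque": the same for the moment, N m; "gripper_width": finger opening in m.
Only numpy, scipy, OpenCV 4.12 (cv2) and the standard library are available. Lean on these libraries where they do the work, as an engineer would, in place of code of your own. Each camera call takes 0.05 s, during which the arm holds its last target.

## Working session

There is one attempt and no reset: what is moved stays moved. The work goes in short steps, each a Python script; the robot and the scene stay as the last script left them, time stands still between calls to the robot, and variables do not carry over. Pictures are saved under pics/ and viewed, and the job is handed in when it is done.

```bash
mkdir -p pics; python3 - <<'E'
from workcell import bot, hand, kinematics, get_obs, vision
import cv2, numpy as np
np.set_printoptions(precision=4,suppress=True)
for n in ("side","top","wrist"):
    r=vision.read_camera(n); cv2.imwrite(f"pics/{n}0.png",r["frame"][:,:,::-1]); print(n,r["intrinsics"],r["view"])
o=get_obs(); print(o, bot.tcp_to_tips)
E
```

```text
side [[526.7531   0.     284.0867]
 [  0.     526.7531 215.22  ]
 [  0.       0.       1.    ]] [[-0.8853 -0.4648  0.014   0.4205]
 [-0.2687  0.4866 -0.8313  0.1645]
 [ 0.3796 -0.7397 -0.5557  1.2928]
 [ 0.      0.      0.      1.    ]]
top [[387.7037   0.     283.8628]
 [  0.     387.7037 211.4231]
 [  0.       0.       1.    ]] [[-0.0053 -0.9998 -0.0216  0.0152]
 [-0.9987  0.0064 -0.0514  0.5174]
 [ 0.0515  0.0213 -0.9984  0.893 ]
 [ 0.      0.      0.      1.    ]]
wrist [[336.8136   0.     281.7199]
 [  0.     336.8136 204.1601]
 [  0.       0.       1.    ]] [[ 0.243  -0.97   -0.0006 -0.625 ]
 [-0.9306 -0.2333  0.2821 -0.0353]
 [-0.2738 -0.068  -0.9594  0.3787]
 [ 0.      0.      0.      1.    ]]
{'time_s': 0.15, 'joint_pos': array([-1.3264,  0.3535,  1.634 ,  0.    ,  1.1552, -0.0024]), 'joint_vel': array([-0.0001, -0.0008, -0.0038,  0.0001, -0.0006,  0.0001]), 'joint_efforts': array([  0.0006, -60.5635, -34.2339,   0.0001,   0.006 ,  -0.    ]), 'position': array([ 0.1526, -0.6057,  0.2228]), 'orientation': array([-0.0871,  0.7021, -0.7013,  0.087 ]), 'wrist_force': array([0.3219, 0.4558, 0.617 ]), 'ft_torque': array([ 0.0168,  0.0003, -0.0157]), 'gripper_width': 0.08556734350486926} 0.017
```

View pics/top0.png

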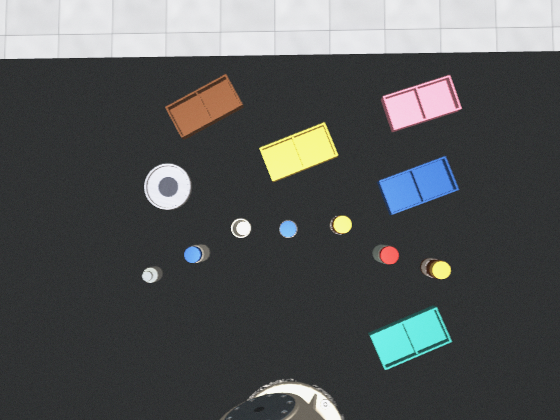

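View pics/side0.png

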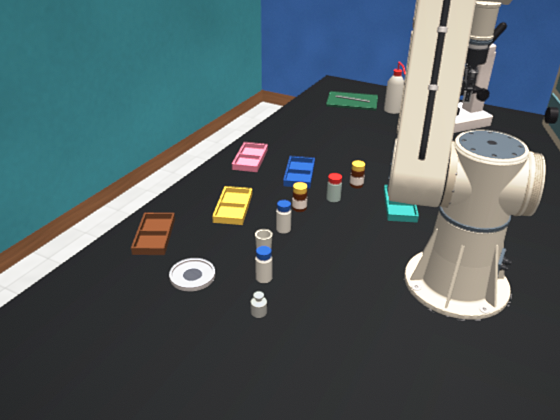

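View pics/wrist0.png

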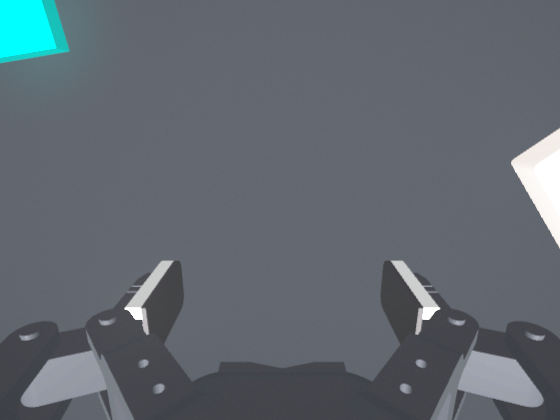

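The top view shows:
- Yellow lids at (342,225) and (440,270), and blue lids at (288,229) and (193,255).
- Crucible at (241,228) and dish at (167,187).
- Yellow tray at (299,152) and blue tray at (419,185).
- Red-lidded jar at (388,255) and the weight at (150,275).

I'll fit silhouettes in both the top and side cameras.

```bash
cat > per.py <<'E'
import cv2, numpy as np
from scipy.optimize import minimize
def proj(cam,P):
    P=np.atleast_2d(P); c=P@cam["view"][:3,:3].T+cam["view"][:3,3]; q=c@cam["intrinsics"].T; return q[:,:2]/q[:,2:]
def ray(cam,uv,z):
    R=cam["view"][:3,:3];t=cam["view"][:3,3]
    d=R.T@np.linalg.inv(cam["intrinsics"])@np.array([uv[0],uv[1],1.]); C=-R.T@t
    return C+d*(z-C[2])/d[2]
def cyl(x,y,segs):
    a=np.linspace(0,2*np.pi,48,endpoint=False); return np.vstack([np.c_[x+d/2*np.cos(a),y+d/2*np.sin(a),0*a+z] for d,z in segs])
def box(x,y,th,lx=.084,ly=.164,h=.022):
    c,s=np.cos(th),np.sin(th); return np.array([[x+c*u*lx/2-s*v*ly/2,y+s*u*lx/2+c*v*ly/2,z] for u in(-1,1) for v in(-1,1) for z in(0,h)])
def hsv(cam): return cv2.cvtColor(cam["frame"],cv2.COLOR_RGB2HSV)
def comps(m,amin=60):
    n,l,st,c=cv2.connectedComponentsWithStats(m.astype(np.uint8)); return [(l==i,st[i,4],c[i]) for i in range(1,n) if st[i,4]>=amin]
S=8
def fit(cam,mask,f,x0,steps):
    m=np.uint8(mask)*255
    cs,_=cv2.findContours(m,cv2.RETR_EXTERNAL,cv2.CHAIN_APPROX_NONE)
    m0=np.zeros_like(m); cv2.fillPoly(m0,[cv2.convexHull(np.vstack(cs))],255)
    x,y,w,h=cv2.boundingRect(m0); x-=8;y-=8;w+=16;h+=16
    roi=m0[y:y+h,x:x+w].astype(float)/255
    def cost(p):
        q=(proj(cam,f(*p))-[x,y]+.5)*S
        im=np.zeros((h*S,w*S),np.uint8); hull=cv2.convexHull(q.astype(np.float32)); cv2.fillConvexPoly(im,np.int32(np.round(hull*16)),255,shift=4)
        im=cv2.resize(im,(w,h),interpolation=cv2.INTER_AREA)/255.
        return ((im-roi)**2).sum()
    x0=np.array(x0,float)
    sim=np.vstack([x0]+[x0+np.eye(len(x0))[i]*steps[i] for i in range(len(x0))])
    r=minimize(cost,x0,method="Nelder-Mead",options=dict(initial_simplex=sim,xatol=1e-5,fatol=1e-2,maxiter=400))
    return r.x,r.fun/roi.sum()
E
python3 - <<'E'
from workcell import vision
from per import *
np.set_printoptions(precision=4,suppress=True)
for n in("top","side"):
    c=vision.read_camera(n); H=hsv(c); h,s,v=cv2.split(H); print(n)
    M=dict(yellow=(h>23)&(h<34)&(s>110)&(v>90),blue=(h>100)&(h<120)&(s>120)&(v>60),red=((h<5)|(h>175))&(s>150)&(v>100))
    if n=="side":
        for k in M: M[k][:150,:]=False
    for k,m in M.items():
        for mm,a,ct in comps(m,40):
            if a>900:
                g=ray(c,ct,.01); r=min((fit(c,mm,box,[g[0],g[1],t],[.01,.01,.1]) for t in(-.5,0,.5,1.)),key=lambda r:r[1])
                print("tray",k,a,ct,*r)
            else:
                sg=dict(yellow=[(.039,.056),(.039,.078)],blue=[(.036,.062),(.036,.086)],red=[(.039,.056),(.039,.078)])[k]
                g=ray(c,ct,sg[1][1]-.01); r=fit(c,mm,lambda x,y:cyl(x,y,sg),g[:2],[.01,.01]); print("lid",k,a,ct,*r)
    w=(s<60)&(v>90)
    for mm,a,ct in comps(w,60):
        if a>9000: continue
        g=ray(c,ct,.03); print("white",a,ct,g[:2])
        if n=="top" and a<900: print("  cruc",fit(c,mm,lambda x,y:cyl(x,y,[(.038,0),(.044,.05)]),g[:2],[.01,.01]),"weight",fit(c,mm,lambda x,y:cyl(x,y,[(.036,0.),(.036,.036)]),g[:2],[.01,.01]))
        elif a<3500 and a>900: print("  dish",fit(c,mm,lambda x,y:cyl(x,y,[(.11,0),(.11,.014)]),g[:2],[.01,.01]))
E
```

```text
top
lid yellow 540 [302.0296 145.1278] [ 0.6837 -0.0675] 0.888972284603891
lid yellow 176 [443.125  269.8068] [ 0.3866 -0.3278] 0.15238641404731368
tray blue 2738 [417.6377 185.0898] [ 0.5768 -0.2989  0.3529] 0.035341383656613344
lid blue 57 [288.4737 224.0702] [0.4815 0.0008] 1.582614101156645
lid blue 225 [192.0267 254.1244] [0.422  0.2107] 0.08389087639043653
lid red 146 [391.0342 253.8767] [ 0.4195 -0.2167] 0.07785068628854146
white 929 [436.0258  99.591 ] [ 0.773  -0.3411]
  dish (array([ 0.7801, -0.3525]), np.float64(0.6906426105018584))
white 945 [403.5661 109.7714] [ 0.7501 -0.2661]
  dish (array([ 0.7531, -0.2703]), np.float64(0.7196466780887112))
white 1756 [167.033  186.0871] [0.5771 0.2824]
  dish (array([0.5801, 0.2895]), np.float64(0.011929768302291461))
white 331 [240.4018 227.5982] [0.48   0.1118]
  cruc (array([0.48  , 0.1106]), np.float64(0.05084605468484971)) weight (array([0.4791, 0.1155]), np.float64(0.31475559174073325))
white 141 [203.0284 252.1418] [0.4243 0.1977]
  cruc (array([0.4238, 0.2026]), np.float64(0.44812469076320854)) weight (array([0.4224, 0.2059])
[... 532 characters left out ...]
 0.3201]), np.float64(0.06199749285936296))
white 1956 [302.8211 400.204 ] [ 0.0935 -0.0284]Traceback (most recent call last):
  File "<stdin>", line 22, in <module>
  File "per.py", line 30, in fit
    r=minimize(cost,x0,method="Nelder-Mead",options=dict(initial_simplex=sim,xatol=1e-5,fatol=1e-2,maxiter=400))
    res = _minimize_neldermead(fun, x0, args, callback, bounds=bounds,
                               **options)
    fsim[k] = func(sim[k])
              ~~~~^^^^^^^^
    fx = function(np.copy(x), *(wrapper_args + args))
  File "per.py", line 27, in cost
    return ((im-roi)**2).sum()
             ~~^~~~
ValueError: operands could not be broadcast together with shapes (57,113) (49,113)
```

```bash
python3 - <<'E'
from workcell import vision
from per import *
c=vision.read_camera("top");H=hsv(c);F=c["frame"]
for n,(u,v) in dict(y1=(342,225),y2=(441,270),b1=(288,229),b2=(193,255),r=(389,256),yt=(285,160),yt2=(315,145)).items(): print(n,H[v,u],F[v,u])
for (u,v) in [(342,225),(288,229)]: print(H[v,u-14:u+15,:].tolist())
t=F[200:300,130:460]; cv2.imwrite("pics/zoom.png",cv2.resize(t,(792,240),interpolation=cv2.INTER_CUBIC)[:,:,::-1])
E
```

```text
y1 [ 30  90 247] [247 247 160]
y2 [ 30 110 247] [247 246 140]
b1 [104 116 245] [134 193 245]
b2 [106 130 242] [119 178 242]
r [  1 149 247] [247 110 103]
yt [ 30  99 247] [247 247 151]
yt2 [ 30 106 247] [247 247 144]
[[120, 20, 51], [24, 16, 78], [4, 11, 191], [11, 18, 154], [14, 176, 81], [23, 156, 203], [30, 103, 246], [30, 83, 247], [30, 86, 247], [30, 85, 247], [30, 87, 247], [30, 87, 247], [30, 90, 247], [30, 88, 247], [30, 90, 247], [30, 88, 247], [30, 90, 247], [30, 92, 247], [30, 93, 247], [30, 93, 247], [30, 93, 247], [30, 94, 247], [30, 95, 247], [30, 130, 215], [80, 15, 50], [90, 25, 51], [90, 5, 51], [90, 32, 48], [90, 5, 52]]
[[98, 19, 53], [113, 19, 55], [105, 20, 50], [90, 21, 49], [120, 10, 51], [109, 56, 146], [106, 105, 238], [104, 117, 245], [104, 116, 244], [104, 116, 244], [104, 117, 245], [104, 114, 244], [104, 117, 245], [104, 116, 244], [104, 116, 245], [104, 115, 244], [104, 117, 244], [104, 116, 245], [104, 118, 244], [104, 118, 245], [104, 117, 244], [104, 121, 244], [111, 67, 210], [15, 22, 115], [70, 15, 52], [132, 24, 53], [105, 10, 53], [68, 20, 52], [90, 15, 52]]
```

View pics/zoom.png

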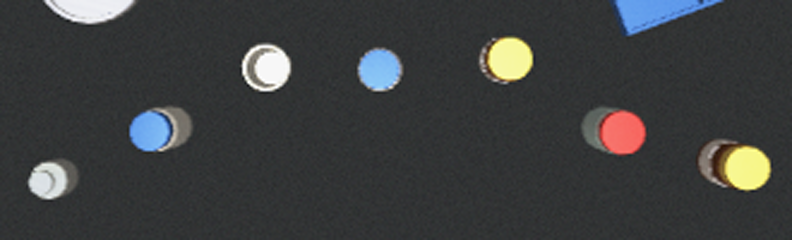

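The zoom shows the lids clearly but overexposed, so I'll relax the saturation thresholds.

```bash
cat > seg.py <<'E'
from workcell import vision
from per import *
np.set_printoptions(precision=4,suppress=True)
SG=dict(yellow=[(.039,.056),(.039,.078)],blue=[(.036,.062),(.036,.086)],red=[(.039,.056),(.039,.078)])
def scan(n,lids_only=False):
    c=vision.read_camera(n); H=hsv(c); h,s,v=cv2.split(H); print(n); cv2.imwrite(f"pics/last_{n}.png",c["frame"][:,:,::-1])
    M=dict(yellow=(h>22)&(h<34)&(s>70)&(v>100),blue=(h>99)&(h<122)&(s>62)&(v>100),red=((h<6)|(h>174))&(s>110)&(v>100))
    for k,m in M.items():
        if n=="side": m[:155,:]=False; m[:,450:]=False
        for mm,a,ct in comps(m,60):
            if a>900:
                if lids_only: continue
                g=ray(c,ct,.01); r=min((fit(c,mm,box,[g[0],g[1],t],[.01,.01,.1]) for t in(-.5,0,.5,1.)),key=lambda r:r[1]); print("tray",k,a,ct,*r)
            else:
                g=ray(c,ct,SG[k][1][1]-.01); r=fit(c,mm,lambda x,y:cyl(x,y,SG[k]),g[:2],[.01,.01]); print("lid",k,a,ct,*r)
    w=(s<60)&(v>90)
    if n=="side": w[:155]=False; w[:,400:]=False;w[:,:160]=False
    for mm,a,ct in comps(w,60):
        g=ray(c,ct,.03)
        if 100<a<900:
            r=fit(c,mm,lambda x,y:cyl(x,y,[(.038,0),(.044,.05)]),g[:2],[.01,.01]); r2=fit(c,mm,lambda x,y:cyl(x,y,[(.036,0.),(.036,.04)]),g[:2],[.01,.01])
            if r[1]<.2: print("cruc",a,ct,*r)
            if r2[1]<.2: print("wght",a,ct,*r2)
        elif 900<a<3500 and not lids_only and ct[1]<380:
            r=fit(c,mm,lambda x,y:cyl(x,y,[(.11,0),(.11,.014)]),g[:2],[.01,.01])
            if r[1]<.2: print("dish",a,ct,*r)
E
python3 -c "
from seg import *
scan('top');scan('side')"
```

```text
top
tray yellow 2625 [298.2933 151.3383] [ 0.6593 -0.0218  0.3691] 0.031490833711249826
lid yellow 265 [342.3887 223.8604] [ 0.4869 -0.1162] 0.019065379121449642
lid yellow 282 [441.1383 269.6631] [ 0.3865 -0.3277] 0.1440617595840833
tray blue 2617 [417.7765 185.0535] [ 0.5776 -0.3013  0.3525] 0.031099617148825955
lid blue 219 [287.5388 228.4703] [0.4771 0.0031] 0.03109976504763125
lid blue 235 [192.1149 254.2298] [0.4229 0.2106] 0.06387240720782045
lid red 288 [388.9618 254.7188] [ 0.4191 -0.2162] 0.03646211691722219
dish 1755 [167.0342 186.1248] [0.58   0.2896] 0.013010181909291586
cruc 331 [240.4018 227.5982] [0.48   0.1106] 0.05084605468484971
wght 254 [151.2874 274.311 ] [0.3734 0.3192] 0.10544008272680269
side
lid yellow 67 [358.2836 163.2836] [ 0.3936 -0.3462] 0.8809927062612485
lid yellow 77 [299.8571 185.7792] [ 0.4976 -0.1414] 0.9022364329201525
lid yellow 692 [232.1387 203.9321] [0.5858 0.0734] 0.7912738850442138
lid blue 762 [298.6339 170.0066] [ 0.4922 -0.1502] 0.8190898218870092
lid blue 136 [283.8824 204.9559] [ 0.4803 -0.0045] 0.16620067097480948
lid blue 179 [263.5419 252.2346] [0.4246 0.2051] 0.18447940324300327
lid red 134 [334.7612 177.8134] [ 0.422  -0.2227] 0.11996037458922314
cruc 242 [333.7521 192.1901] [ 0.4165 -0.2117] 0.057461496709410406
cruc 326 [283.0368 221.1748] [0.4769 0.0025] 0.08326748395300763
cruc 380 [263.5079 269.8553] [0.4225 0.2089] 0.057647801839396266
dish 1250 [191.8296 273.9128] [0.5801 0.2882] 0.022884937484612202
wght 364 [258.4396 304.3434] [0.3743 0.318 ] 0.08581359396183655
```

Both cameras agree to within about 3 mm, and the sizes and heights are consistent. I'll write the pick and place helpers, check IK for every pose, then start.

```bash
cat > mv.py <<'E'
from workcell import bot, hand, kinematics, get_obs, vision, hand_in
import numpy as np, cv2
from scipy.spatial.transform import Rotation as R
np.set_printoptions(precision=4,suppress=True)
def q(a):
    z=np.array([np.cos(a),np.sin(a),0]); y=np.array([0,0,-1.]); x=np.cross(y,z)
    return R.from_matrix(np.c_[x,y,z]).as_quat()
def best(p,a):
    j0=get_obs()["joint_pos"]; o=[]
    for k in(0,1,-1):
        s=kinematics.solve_ik(list(p),q(a+k*np.pi).tolist())
        if s is not None: o.append((np.abs(np.array(s)-j0).max(),a+k*np.pi,s))
    return min(o,key=lambda t:t[0])
Y,TY=np.array([.6593,-.0218]),.369; B,TB=np.array([.5776,-.3013]),.3525
comp=lambda c,t,s:c+s*.04*np.array([-np.sin(t),np.cos(t)])
OB=dict(amber_1=((.4869,-.1162),.045,comp(Y,TY,1),.004,TY),amber_2=((.3865,-.3277),.045,comp(Y,TY,-1),.004,TY),
 white_1=((.4771,.0028),.049,comp(B,TB,1),.004,TB),white_2=((.4227,.2100),.049,comp(B,TB,-1),.004,TB),
 crucible=((.480,.1106),.033,np.array([.580,.289]),.006,None))
HI=.18
def st(m):
    o=get_obs(); print(m,"t%.1f"%o["time_s"],o["position"],"w%.4f"%o["gripper_width"],"F",o["wrist_force"])
def pick(n,xy=None):
    xy0,h,_,_,_=OB[n]; xy=xy0 if xy is None else xy
    a=np.arctan2(xy[1],xy[0]); p=[xy[0],xy[1],HI]; _,a,_=best(p,a)
    bot.reach(p,q(a).tolist()); st("over")
    bot.servo_line([xy[0],xy[1],h],velocity=.12); st("down")
    hand.move_gripper(.02,strength=30); st("grip")
    bot.servo_line([xy[0],xy[1],HI],velocity=.15); st("lift")
def place(n):
    _,h,xy,dz,t=OB[n]; a=np.arctan2(xy[1],xy[0]) if t is None else t
    p=[xy[0],xy[1],HI]; _,a,_=best(p,a)
    bot.reach(p,q(a).tolist()); st("over")
    bot.servo_line([xy[0],xy[1],h+dz+.012],velocity=.12)
    bot.servo_line([xy[0],xy[1],h+dz+.0015],velocity=.03); st("down")
    hand.move_gripper(.062); st("open")
    bot.servo_line([xy[0],xy[1],HI],velocity=.12); st("up")
E
python3 - <<'E'
from mv import *
print(R.from_quat(get_obs()["orientation"]).as_matrix())
for n,(xy,h,t,dz,a) in OB.items():
    for P,an in((xy,np.arctan2(xy[1],xy[0])),(t,np.arctan2(t[1],t[0]) if a is None else a)):
        for z in(HI,h):
            try: b=best([*P,z],an); print(n,P,z,b[1],b[2])
            except Exception as e: print(n,P,z,"FAIL",e)
from per import *
c=vision.read_camera("top"); h,s,v=cv2.split(hsv(c))
for m,ar,ct in comps((h>27)&(h<34)&(s>60)&(v>225),60):
    if ar<900: print(ar,ct,ray(c,ct,.078), 2*np.sqrt(ar/np.pi)/c["intrinsics"][0,0]*.8)
E
```

```text
[[-0.9697 -0.0001  0.2443]
 [-0.2443  0.0003 -0.9697]
 [-0.     -1.     -0.0003]]
amber_1 (0.4869, -0.1162) 0.18 -0.23427067043213393 [-0.2373  0.2101  1.9386 -0.      0.9929 -0.003 ]
amber_1 (0.4869, -0.1162) 0.045 -0.23427067043213393 [-0.2373  0.417   2.0323 -0.      0.6924 -0.003 ]
amber_1 [0.6449 0.0155] 0.18 0.369 [ 0.0217  0.4249  1.6279 -0.      1.0888 -0.3473]
amber_1 [0.6449 0.0155] 0.045 0.369 [ 0.0217  0.5858  1.7106 -0.      0.8452 -0.3473]
amber_2 (0.3865, -0.3277) 0.18 -0.7032535473195924 [-0.7062  0.2195  1.9262 -0.      0.9959 -0.003 ]
amber_2 (0.3865, -0.3277) 0.045 -0.7032535473195924 [-0.7062  0.424   2.0193 -0.      0.6984 -0.003 ]
amber_2 [ 0.6737 -0.0591] 0.18 0.369 [-0.0897  0.4712  1.5542 -0.      1.1162 -0.4587]
amber_2 [ 0.6737 -0.0591] 0.045 0.369 [-0.0897  0.6241  1.6357 -0.      0.8818 -0.4587]
white_1 (0.4771, 0.0028) 0.18 0.0058687232323229995 [ 0.0027  0.174   1.985  -0.      0.9826 -0.0031]
white_1 (0.4771, 0.0028) 0.049 0.0058687232323229995 [ 0.0027  0.3828  2.0798 -0.      0.6791 -0.0031]
white_1 [ 0.5638 -0.2638] 0.18 0.3525 [-0.44    0.3916  1.6
[... 325 characters left out ...]
14 -0.3388] 0.18 0.3525 [-0.5225  0.4791  1.5414 -0.      1.1211 -0.875 ]
white_2 [ 0.5914 -0.3388] 0.049 0.3525 [-0.5225  0.6255  1.6214 -0.      0.8947 -0.875 ]
crucible (0.48, 0.1106) 0.18 0.22646408437912133 [ 0.2234  0.1979  1.9545 -0.      0.9892 -0.003 ]
crucible (0.48, 0.1106) 0.033 0.22646408437912133 [ 0.2234  0.4296  2.0541 -0.      0.658  -0.003 ]
crucible [0.58  0.289] 0.18 0.46226734762750116 [ 0.46    0.4293  1.621  -0.      1.0913 -0.0023]
crucible [0.58  0.289] 0.033 0.46226734762750116 [ 0.46    0.6058  1.7078 -0.      0.828  -0.0023]
239 [342.0377 224.1297] [ 0.4858 -0.1148  0.078 ] 0.035995153822378965
239 [440.9247 269.887 ] [ 0.3869 -0.3241  0.078 ] 0.035995153822378965
```

```bash
sed -i 's/(.3865,-.3277)/(.3868,-.3255)/; s/(.4869,-.1162)/(.4864,-.1157)/' mv.py; python3 - <<'E'
from mv import *
hand.move_gripper(.085,strength=30)
pick("amber_1")
cv2.imwrite("pics/a1side.png",vision.read_camera("side")["frame"][:,:,::-1])
cv2.imwrite("pics/a1wrist.png",vision.read_camera("wrist")["frame"][:,:,::-1])
E
```

```text
over t2.8 [ 0.4865 -0.1164  0.1801] w0.0847 F [0.4183 0.4914 0.1506]
down t4.0 [ 0.4869 -0.1158  0.0456] w0.0847 F [0.2332 0.781  0.475 ]
grip t4.5 [ 0.4865 -0.1157  0.0455] w0.0394 F [-1.9969  0.363   6.7941]
lift t5.6 [ 0.4858 -0.1155  0.1792] w0.0391 F [ 1.0092  0.4363 -1.2633]
```

View pics/a1side.png

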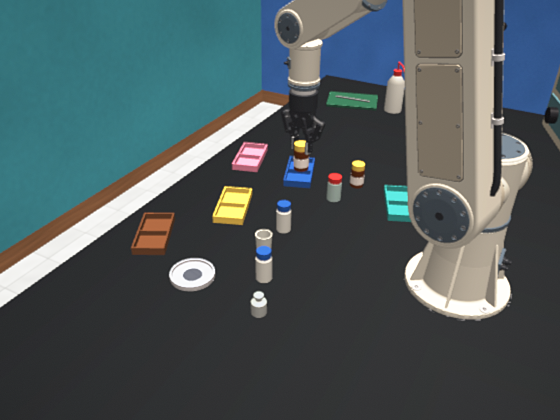

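View pics/a1wrist.png

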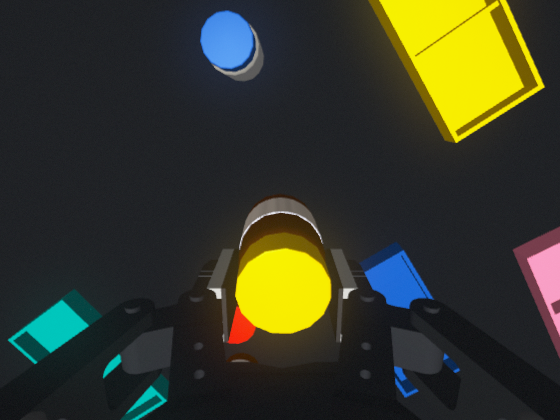

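The jar is held upright: its lid is at (301,146) in the side view and centred between the pads at (283,290) in the wrist view. I'll check its height in the grip, because the width reads 39 mm rather than 42.

```bash
python3 - <<'E'
from mv import *
from per import *
c=vision.read_camera("side");F=c["frame"].copy()
x,y,z=get_obs()["position"]; b=z-.0455
for P in ([x,y,b],[x,y,b+.056],[x,y,b+.078],[x,y,z-.017]): 
    u=proj(c,P)[0]; print(P,u); F=cv2.circle(F,tuple(int(round(k*1)) for k in u),1,(0,255,0),-1)
for d,zz in((.042,b),(.042,b+.056),(.039,b+.078)):
    cv2.polylines(F,[np.int32(proj(c,cyl(x,y,[(d,zz)])))],True,(0,255,255))
cv2.imwrite("pics/chk.png",cv2.resize(np.hstack([c["frame"][90:200,240:350],F[90:200,240:350]]),(800,400),interpolation=cv2.INTER_NEAREST)[:,:,::-1])
E
```

```text
[np.float64(0.4857955806156488), np.float64(-0.11555907717427802), np.float64(0.13352573117132788)] [300.3681 168.0727]
[np.float64(0.4857955806156488), np.float64(-0.11555907717427802), np.float64(0.18952573117132787)] [300.9993 150.2405]
[np.float64(0.4857955806156488), np.float64(-0.11555907717427802), np.float64(0.2115257311713279)] [301.2548 143.025 ]
[np.float64(0.4857955806156488), np.float64(-0.11555907717427802), np.float64(0.1620257311713279)] [300.686  159.0916]
```

View pics/chk.png

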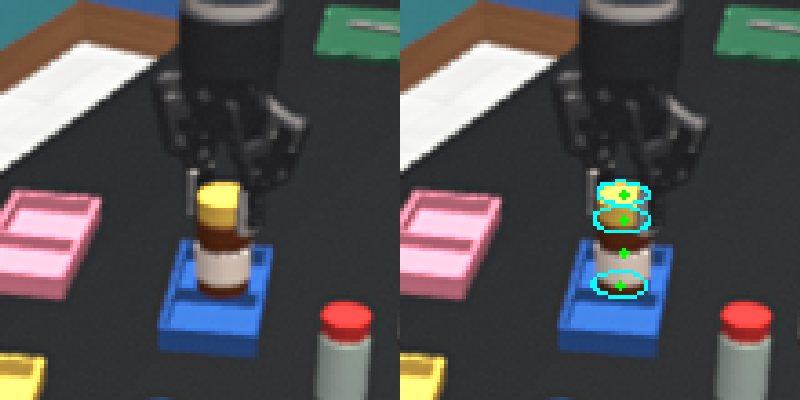

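The overlay matches the jar's height to about 1 mm, so it hasn't slipped. The pads are holding it at the lid, and it is upright. Placing it now.

```bash
python3 - <<'E'
from mv import *
place("amber_1")
cv2.imwrite("pics/p1side.png",vision.read_camera("side")["frame"][:,:,::-1])
cv2.imwrite("pics/p1wrist.png",vision.read_camera("wrist")["frame"][:,:,::-1])
E
```

```text
over t6.6 [0.6436 0.0148 0.1793] w0.0392 F [-1.0662  0.0162 -1.0006]
down t8.2 [0.6448 0.0155 0.0503] w0.0392 F [ 0.6294 -0.1374 -0.2707]
open t8.6 [0.645  0.0155 0.0507] w0.0622 F [-1.2976 -0.1066  0.4874]
up t9.8 [0.6443 0.0155 0.1791] w0.0620 F [-0.3944 -0.4494  0.3887]
```

View pics/p1side.png

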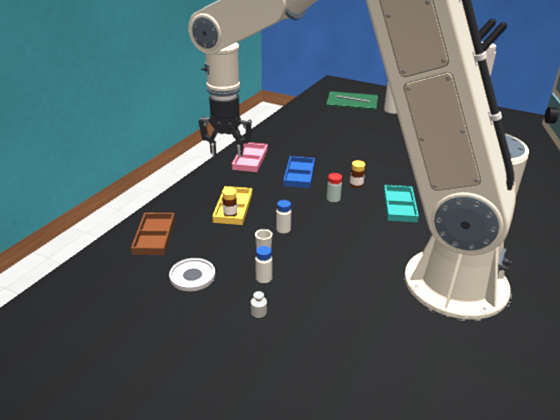

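View pics/p1wrist.png

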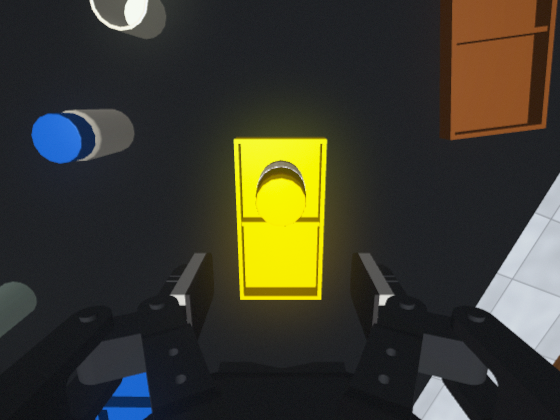

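The jar stands upright in the yellow tray's left compartment, at (230,203) in the side view. In the wrist view it is centred between the tray walls. Next come amber_2 and white_1.

```bash
python3 - <<'E'
from mv import *
for n in("amber_2","white_1"):
    print(n); hand.move_gripper(.085); pick(n)
    if get_obs()["gripper_width"]<.03: raise SystemExit("missed")
    cv2.imwrite(f"pics/{n}_held.png",vision.read_camera("side")["frame"][:,:,::-1])
    place(n)
cv2.imwrite("pics/p3top.png",vision.read_camera("top")["frame"][:,:,::-1])
cv2.imwrite("pics/p3side.png",vision.read_camera("side")["frame"][:,:,::-1])
E
```

```text
amber_2
over t11.8 [ 0.3876 -0.3252  0.1801] w0.0848 F [-0.7115 -0.3123  0.5991]
down t13.1 [ 0.3872 -0.3258  0.0456] w0.0847 F [-0.1704 -0.9366  0.573 ]
grip t13.6 [ 0.387  -0.3256  0.0456] w0.0395 F [-0.1687  1.7129  6.0407]
lift t14.6 [ 0.3863 -0.3251  0.1791] w0.0391 F [-0.425   0.1707 -1.6111]
over t16.1 [ 0.6731 -0.0603  0.1799] w0.0393 F [-0.661  -0.6069 -0.9857]
down t17.8 [ 0.6736 -0.0591  0.0503] w0.0392 F [-0.0233  0.0311 -1.8168]
open t18.1 [ 0.6739 -0.0591  0.0507] w0.0622 F [-0.7453  0.8128  0.4281]
up t19.4 [ 0.6732 -0.059   0.179 ] w0.0619 F [ 0.0444 -0.4051  0.5922]
white_1
over t20.6 [0.479  0.0027 0.1808] w0.0849 F [ 0.9158 -0.789  -0.1565]
down t21.8 [0.4776 0.0028 0.0495] w0.0851 F [ 0.2139 -0.6814  0.8268]
grip t22.3 [0.4773 0.0028 0.0495] w0.0377 F [-1.4733 -0.0134  6.4861]
lift t23.3 [0.4764 0.0028 0.1792] w0.0375 F [-0.2175  0.6379 -1.3232]
over t24.5 [ 0.5634 -0.2627  0.1794] w0.0375 F [-0.4812  0.1019 -0.3026]
down t26.1 [ 0.5637 -0.2637  0.0543] w0.0373 F [-0.0243  0.7926 -0.1135]
open t26.4 [ 0.5639 -0.2638  0.0546] w0.0620 F [ 0.6306 -0.6752  0.2675]
up t27.6 [ 0.5633 -0.2635  0.1791] w0.0624 F [ 0.5275 -0.6663 -0.0232]
```

View pics/p3side.png

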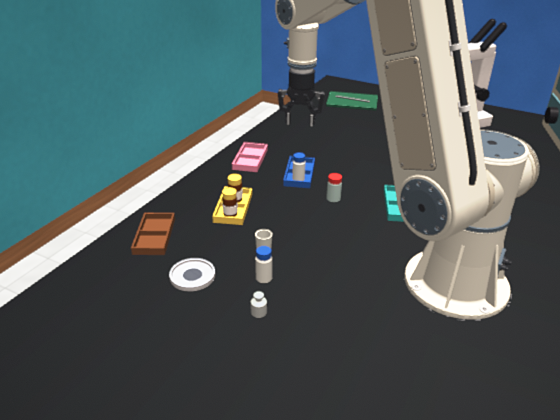

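View pics/p3top.png

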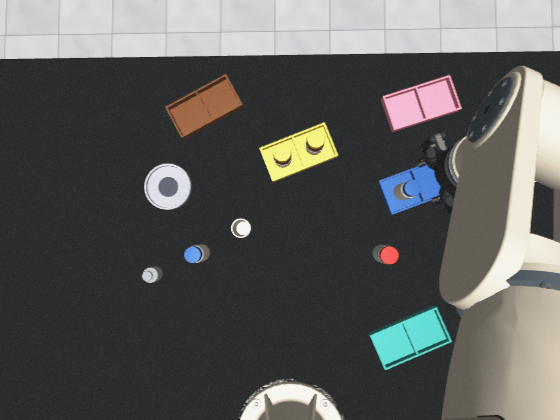

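Both amber jars stand in the yellow tray, with lids at (283,153) and (315,142) in the top view. white_1 stands in the blue tray's left compartment, with its lid at (410,187). Next come white_2 and the crucible. I'll grip the crucible a bit lower so the pads overlap more of it.

```bash
sed -i 's/((.480,.1106),.033/((.480,.1106),.028/' mv.py; python3 - <<'E'
from mv import *
n="white_2"
print(n); hand.move_gripper(.085); pick(n)
if get_obs()["gripper_width"]<.03: raise SystemExit("missed")
place(n)
n="crucible"; print(n); hand.move_gripper(.085); pick(n)
cv2.imwrite(f"pics/{n}_held.png",vision.read_camera("side")["frame"][:,:,::-1])
cv2.imwrite(f"pics/{n}_heldw.png",vision.read_camera("wrist")["frame"][:,:,::-1])
E
```

```text
white_2
over t29.9 [0.4233 0.2096 0.18  ] w0.0852 F [0.6349 0.104  0.0227]
down t31.1 [0.4232 0.2102 0.0495] w0.0852 F [-0.0158 -0.0251  0.7956]
grip t31.6 [0.4229 0.2101 0.0495] w0.0376 F [-1.3044 -0.6147  7.6444]
lift t32.7 [0.4221 0.2097 0.1792] w0.0373 F [ 0.6866  0.2583 -0.353 ]
over t34.7 [ 0.5917 -0.3376  0.1801] w0.0377 F [ 0.1034 -0.0069 -1.9151]
down t36.4 [ 0.5913 -0.3388  0.0543] w0.0374 F [-0.3708 -0.4256 -0.5544]
open t36.7 [ 0.5915 -0.3389  0.0546] w0.0619 F [ 0.3224 -0.2528  0.5566]
up t37.9 [ 0.5909 -0.3386  0.179 ] w0.0617 F [-1.27    0.7982 -0.7286]
crucible
over t40.0 [0.4806 0.1101 0.1801] w0.0849 F [ 0.482  -0.2957 -0.5657]
down t41.4 [0.4805 0.1107 0.0286] w0.0851 F [-0.9871  0.3218  0.1405]
grip t41.8 [0.4801 0.1106 0.0285] w0.0415 F [-1.2503 -0.8722  6.2708]
lift t43.0 [0.4794 0.1105 0.1792] w0.0413 F [ 0.1478 -0.5369 -0.2538]
```

View pics/crucible_held.png

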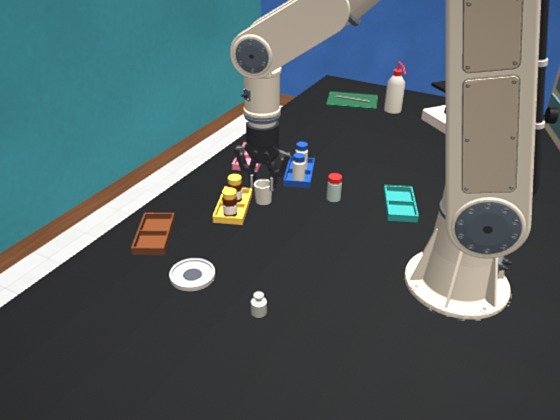

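View pics/crucible_heldw.png

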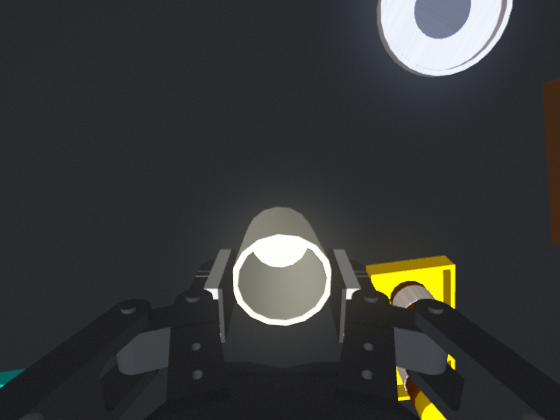

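The crucible is held upright and centred in the jaws, with its rim at (283,280) in the wrist view. Both white bottles stand in the blue tray, at about (300,160) in the side view. Next I'll set the crucible down in the dish.

```bash
python3 - <<'E'
from mv import *
place("crucible")
cv2.imwrite("pics/cw.png",vision.read_camera("wrist")["frame"][:,:,::-1])
bot.goto_joints([-1.326,0.353,1.633,0,1.155,-.002]); bot.dwell(.3); st("park")
from seg import *
scan("top"); scan("side",True)
E
```

```text
over t43.9 [0.5791 0.2879 0.1793] w0.0415 F [ 0.4123  0.0163 -0.2326]
down t45.7 [0.5798 0.2889 0.0353] w0.0415 F [-0.0492 -0.9628 -0.3177]
open t46.0 [0.5801 0.289  0.0356] w0.0619 F [-0.1135 -0.9903 -0.0309]
up t47.4 [0.5795 0.2887 0.179 ] w0.0620 F [ 0.4037  0.5384 -0.6397]
park t51.2 [ 0.1532 -0.6062  0.2235] w0.0620 F [-0.4258  0.9203  0.0374]
top
tray yellow 2422 [298.1829 151.0743] [ 0.6591 -0.0215  0.3693] 0.032653574506482756
tray blue 2279 [418.4138 184.7832] [ 0.5777 -0.3024  0.3483] 0.04553698532937287
lid red 290 [388.9621 254.7207] [ 0.419  -0.2163] 0.04199231581038785
dish 1754 [167.0257 186.1043] [0.58   0.2897] 0.011827742129707972
wght 211 [433.763  179.5829] [ 0.5905 -0.3396] 0.13398350263078784
wght 169 [400.5621 191.9763] [ 0.5626 -0.2632] 0.1880263618470508
wght 256 [151.3672 274.293 ] [0.3734 0.3192] 0.10523786165356382
side
lid yellow 75 [234. 177.] [ 0.6955 -0.0908] 0.8683751004858272
lid yellow 414 [232.7271 202.744 ] [0.5858 0.0737] 0.7879640979023714
lid blue 588 [298.5901 171.7806] [ 0.5001 -0.1726] 0.8275660089154899
lid red 134 [334.7612 177.8134] [ 0.422  -0.2227] 0.11996037458922314
cruc 241 [333.7344 192.2241] [ 0.4168 -0.2115] 0.055602992061876653
wght 366 [258.3989 304.3743] [0.3744 0.3181] 0.08370852128963689
```

View pics/last_top.png

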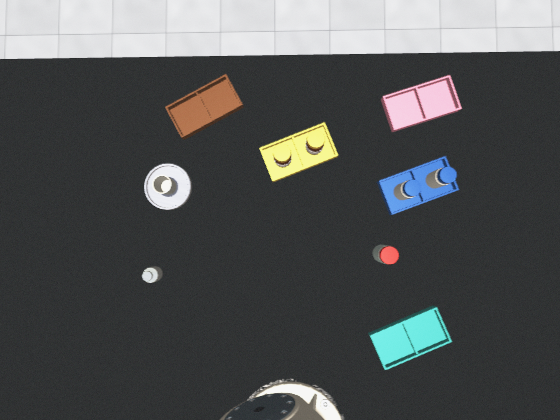

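View pics/last_side.png

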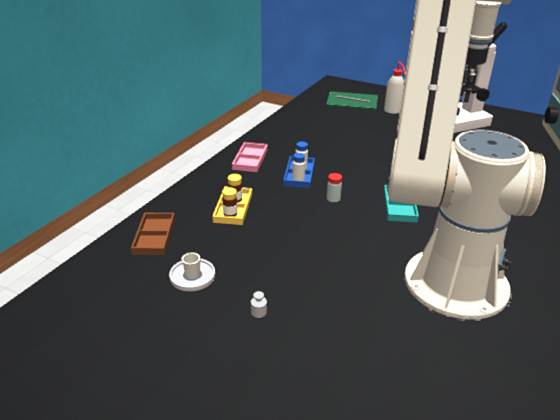

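View pics/cw.png

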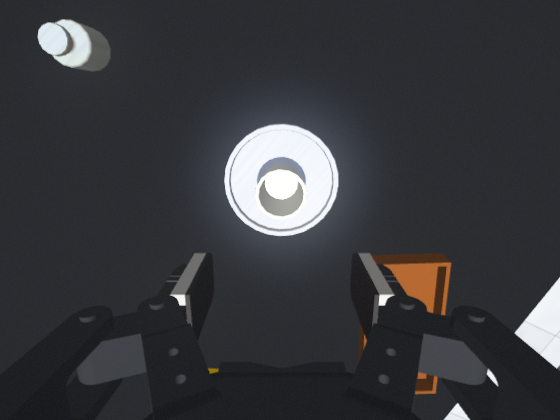

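All five stand in their places: yellow lids at (283,153) and (315,142), blue at (410,187) and (446,176), and the crucible at (166,186) in the dish. The red-lidded jar and the weight are at their original pixels. One last check overlays the expected outlines on both views.

```bash
python3 - <<'E'
from mv import *
from per import *
D=dict(amber_1=[(.042,0),(.039,.078)],amber_2=[(.042,0),(.039,.078)],white_1=[(.04,0),(.036,.086)],white_2=[(.04,0),(.036,.086)],crucible=[(.038,0),(.044,.05)])
out=[]
for n,rois in(("top",[(140,145,60,80),(250,110,100,80),(370,145,100,80)]),("side",[(160,240,60,60),(200,165,60,60),(275,135,60,60)])):
    c=vision.read_camera(n); F=cv2.resize(c["frame"],None,fx=4,fy=4,interpolation=cv2.INTER_CUBIC)
    for k,sg in D.items():
        xy=OB[k][2];dz=OB[k][3]
        for d,z in sg: cv2.polylines(F,[np.int32((proj(c,cyl(*xy,[(d,z+dz)]))+.5)*4)],True,(0,255,0) if z else (255,0,255))
    out.append(np.hstack([cv2.resize(F[y*4:(y+h)*4,x*4:(x+w)*4],(266,266)) for x,y,w,h in rois]))
cv2.imwrite("pics/final.png",np.vstack(out)[:,:,::-1])
E
```

```text
(no output)
```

View pics/final.png

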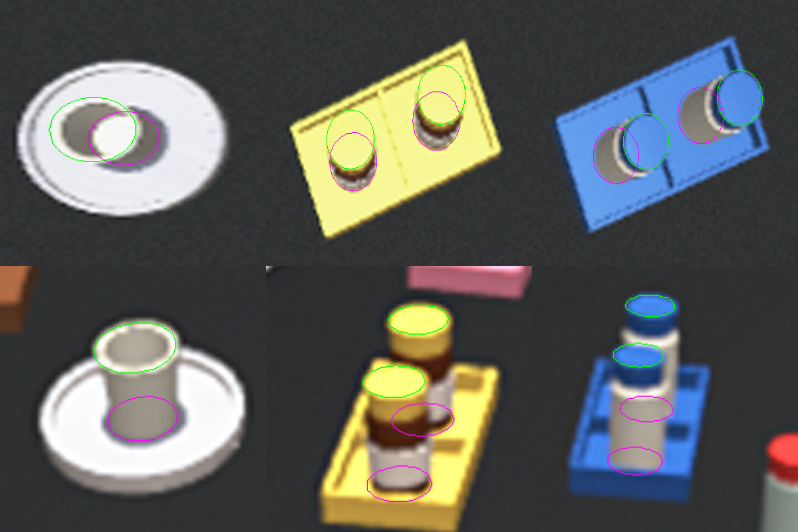

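The expected outlines lie on the real objects to within about 2 mm in both views, so all five are upright and on their floors.

```bash
python3 -c "
from workcell import hand_in,get_obs
print(get_obs()['time_s']); print(hand_in())"
```

```text
51.4083
the job is handed in; nothing more can be done
None
```

I sorted all five samples and handed the job in at 51 s of the 128 s allowed. The hand-in gives no verdict, so the results below come from my own checks.

- **Placing:** The two amber jars are in the yellow tray and the two white bottles in the blue tray, one to a compartment. The crucible is on the dark spot in the dish. I set each one down from about 2 mm or less, then parked the arm clear of everything.
- **Last checks:** I overlaid the expected outlines on the top and side pictures. All five samples matched to about 2 mm, upright and on their floors. The clear jar and the weight still measured at their starting positions.
- **Disagreements:**
  - While gripping, the finger width read 39 mm on the amber jars, 37.5 mm on the white bottles and 41 mm on the crucible. For the jars and bottles this is 2.5–3 mm less than the body, and in the side view of the first jar the pads sat at its lid. None of the samples visibly slipped.
  - The side camera's colour fits for the amber lids failed, both before and after the moves. I found those jars from the top view and the overlays instead.

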